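Stack two cartons on a sloping stock rack

ROBOT

A 7-joint arm with a two-finger parallel gripper is mounted at the origin on a cart in front of the work surface, level with it; the furniture and walls round the work are solid. World frame = base frame: x ahead of the robot, y to its left, z up, the work surface at z = 0. Lengths are in m, angles in rad, forces in N, time in s.
With the tool pointing down it reaches from about 0.425 to 0.95 m from the base axis. Payload 4.7 kg.
Tool frame: the origin (TCP) lies midway between the tips of the shut fingers; the grasp point (between the pads) lies 19 mm behind it; z points along the fingers, y is the line along which they close (so a half turn about z gives the same grasp; the last joint's range is limited). The gripper opens to 85 mm and grips with 20 to 120 N. Pads are 22 mm wide; open, the fingers measure 114 mm over their backs; the gripper's body (76 mm by 85 mm) begins 54 mm behind the grasp point. The pads swing forward as they close: fully open they stand 13 mm farther back than shut.
Start: joints at [-1.247, 0.469, -0.049, 1.532, 0.024, 1.141, -0.082], TCP at [0.233, 0.633, 0.231] pointing down, gripper open.
Joint ranges: [-2.59, 2.59], [-0.33, 1.99], [-1.39, 1.29], [0.1, 2.45], [-1.04, 4.18], [0.21, 1.99], [-2.66, 2.66]. Speed limits (rad/s): [2.57, 2.57, 3.14, 3.14, 3.14, 3.14, 3.14].

INTERFACE

Orientations are given as a unit quaternion [w, x, y, z].
In Python, from rig import status, vision, bot gives the robot as it stands.
- The arm moves only by the shell command python3 -m crank 'ROWS' [FORCE]. ROWS is JSON, a list of rows, each a list of 3 entries, a list of its own where there are three numbers: the opening, from 0 (shut) to 1 (fully open), then the shift along the tool's x, y, z in cm, then the turn about the tool's z in rad. In form: [[fingers, [dx, dy, dz], spin], ...]. A call has 1 to 20 rows; each row shifts and turns the commanded pose from where the row before left it, along the tool's axes as they then stand; what a row does not reach is not made up. A row lasts 1/12 s, in which the tool goes at most 41.7 mm and 7.16 degrees, less where a joint would pass 70% of its speed; a pose out of reach is approached as far as the arm can. A call is refused whole if a number of a shift passes 4.17 or a number of a turn 0.125, either way. A call with a gripper value outside its range is refused whole. The fingers move at their own pace and stop on an object; FORCE is the grip in N (left out, the last holds). Time passes only in rows, so rows that do not move let the fingers close. It gives the time, the measured TCP pose, the force, the opening and the grip force at its end, in the units of the state.
- status.read_state(): the state, without advancing time (a new reading comes with each control period).
- vision.get_image(name): name is "scene" or "side" or "wrist"; returns a dict with "color" (480x640x3 uint8, red, green, blue), "range_z" (480x640 float32, m along the optical axis (not along the pixel's ray), 0 where there is no reading), "fx", "fy", "cx", "cy" (pixels), "dist_coeffs" ([k1, k2, p1, p2, k3] as OpenCV has them; the pictures are not rectified), "rvec" (rotation vector, rad) and "tvec" (3), from world to camera coordinates, as OpenCV has them; the wrist camera has in their place "tool_from_camera" (4x4, takes a point from camera to tool coordinates, whose origin is the TCP and whose axes are the flange's). Camera axes: x right, y down, z forward; pixel columns grow to the right and rows downward; lengths in m; the calibration is good to about 2 mm. A picture is of the moment at which its call begins: read the wrist's pose just before it.
- bot.finish_job(): hands the job in; it is judged then, once.
The state is a dict: "clock": time; "q": joint angles; "joint_velocities": joint speeds; "effort": joint torques, N m; "ee_pos": TCP position; "tcp_rot": TCP orientation; "contact_force": force on the tool from outside, world axes, zero at the start; "wrist_torque": the same for the moment, N m; "grip_width": finger opening in m; "grasp_force": force on a finger pad.
Only numpy, scipy, OpenCV 4.12 (cv2) and the standard library are available. Lean on these libraries where they do the work, as an engineer would, in place of code of your own. Each camera call takes 0.05 s, during which the arm holds its last target. There are 200 camera calls.

TASK

Put the blue-and-white carton away on the sloping grey rack: flat on the slope, about mid-width, with one short end square against the ledge at the slope's lower edge. Then lay the smaller green-and-white carton flat on top of it, centred sideways on the blue one, also with a short end against the ledge. Leave the red-and-white carton where it is.

Things in the scene. Friction and masses are not known exactly. Their poses are not given: they have to be found in the camera images.
- blue_carton (a point): Centre of the blue-and-white cardboard carton, loose, a solid closed box 50 x 85 x 32 mm, about 90 g, lying flat on the worktop (the point is 16 mm up). Axes: x along its 50 mm side (grasp across this), y along its 85 mm side, z up through its 32 mm thickness.
- green_carton (a point): Centre of the green-and-white cardboard carton, loose, a solid closed box 40 x 60 x 28 mm, about 90 g, lying flat on the worktop (the point is 14 mm up). Axes: x along its 40 mm side (grasp across this), y along its 60 mm side, z up through its 28 mm thickness.
- red_carton (a point): Centre of the red-and-white cardboard carton, loose, 46 x 70 x 40 mm (x, y, z), lying on the worktop; a bystander to be left alone.
- ledge_corner (a point): Fixed grey rack: middle of the corner line where deck meets ledge (backstop) at the deck's lower edge, facing the robot, 20 mm above the worktop. x: up the slope (20 deg), away from the robot; y along the ledge; z square to the deck, up, leaning to the robot. Deck: plane z=0, x 0 to 115 mm, y -60 to 60 mm, no side walls. Ledge: plane x=0, 4 mm thick, up to z=54 mm; its rolled top edge juts 4 mm to the outside.
Not all that is in view belongs to the job. Leave any orange, purple or yellow look-alike of the part that bears green_carton alone.

How it is judged:
By the outcome, as a careful person would: the job done as asked, in the order asked, and still so for the second after the job is handed in, with the robot touching nothing.
It also fails if it takes over 61 s, if anything falls off the work surface, if the arm or the gripper's body presses on something with over 40 N, if the wrist force passes 120 N, or if a joint passes its speed limit or range.

## Working session

There is one attempt and no reset: what is moved stays moved. The work goes in short steps, Python scripts to look and compute and a shell command to move; the robot and the scene stay as the last step left them, time stands still between calls to the robot, and variables do not carry over. Pictures are saved under pics/ and viewed, at most 10 in all, crops included, and the job is handed in when it is done.

```bash
ls; mkdir -p pics; python3 - <<'E'
from rig import status, vision, bot
import cv2,numpy as np
s=status.read_state();print({k:np.round(v,3).tolist() for k,v in s.items()})
for n in ("scene","side"):
    d=vision.get_image(n);np.save(f"{n}.npy",d,allow_pickle=True)
    cv2.imwrite(f"pics/{n}1.png",d["color"][:,:,::-1])
    print(n,d["fx"],d["fy"],d["cx"],d["cy"],d["dist_coeffs"],d["rvec"],d["tvec"])
E
```

```text
pics
{'clock': 0.0, 'q': [-1.247, 0.469, -0.049, 1.534, 0.024, 1.141, -0.082], 'joint_velocities': [-0.001, 0.001, -0.001, -0.002, -0.003, 0.001, -0.001], 'effort': [-0.001, -51.03, -0.047, -23.771, 0.011, 0.008, -0.0], 'ee_pos': [0.233, 0.633, 0.23], 'tcp_rot': [-0.0, 0.175, 0.984, -0.001], 'contact_force': [-0.474, -0.382, 0.157], 'wrist_torque': [-0.006, 0.03, 0.023], 'grasp_force': 0.0, 'grip_width': 0.085}
scene 477.90814820969115 477.90814820969115 320.1379314054159 246.95732935949803 [-0.09952206  0.          0.          0.          0.        ] [ 2.30662834 -0.5579434   0.25092477] [-0.28885869  0.46332512  0.47321932]
side 586.7259116182204 586.7259116182204 311.84017310228154 236.74918624633702 [-0.15396156  0.          0.          0.          0.        ] [ 0.41992497 -2.41480473  1.63617888] [ 0.64832133 -0.02461262  1.29171812]
```

View pics/scene1.png

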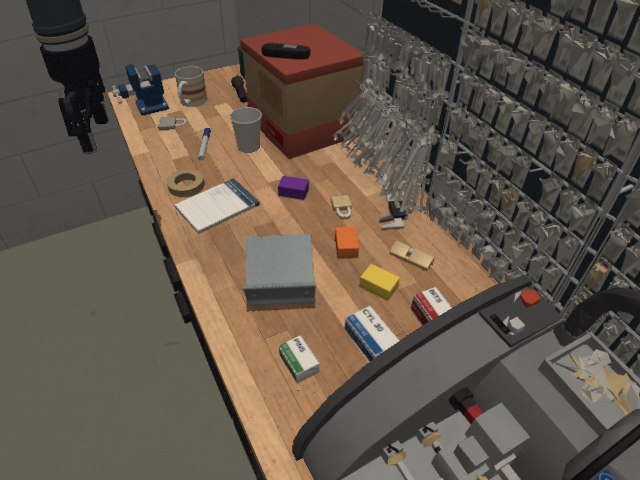

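View pics/side1.png

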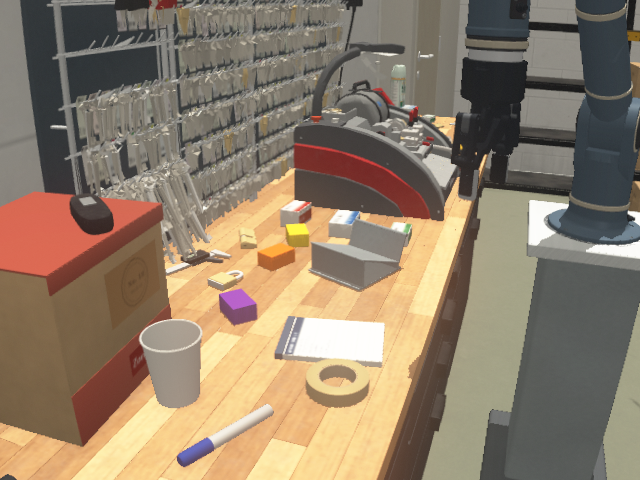

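The scene view shows green at (299,358), blue at (372,332), red at (432,305) and the rack at (280,270). The side view shows the rack at (355,255), with its ledge to the right. The machine stands close to the cartons. Next I'll convert to world points.

```bash
cat > h.py <<'E'
import cv2,numpy as np
from scipy.spatial.transform import Rotation as Rn
from rig import status,vision
def pose():
    s=status.read_state();w,x,y,z=s["tcp_rot"]
    return Rn.from_quat([x,y,z,w]).as_matrix(),np.array(s["ee_pos"])
def cam(d,T=None):
    "R,C: camera->world rotation, camera centre"
    if "rvec" in d:
        R=cv2.Rodrigues(np.array(d["rvec"],float))[0]; return R.T,-R.T@np.array(d["tvec"],float).ravel()
    R,p=T; M=np.array(d["tool_from_camera"]); return R@M[:3,:3],R@M[:3,3]+p
def rays(d,uv,T=None):
    K=np.array([[d["fx"],0,d["cx"]],[0,d["fy"],d["cy"]],[0,0,1.]])
    n=cv2.undistortPoints(np.array(uv,np.float32).reshape(-1,1,2),K,np.array(d["dist_coeffs"],float)).reshape(-1,2)
    R,C=cam(d,T); return np.c_[n,np.ones(len(n))]@R.T,C
def onplane(d,uv,z,T=None):
    r,C=rays(d,uv,T); return C+r*((z-C[2])/r[:,2])[:,None]
def cloud(d,T=None):
    v,u=np.mgrid[:480,:640]; r,C=rays(d,np.c_[u.ravel(),v.ravel()],T)
    P=C+r*d["range_z"].ravel()[:,None]; P[d["range_z"].ravel()==0]=np.nan
    return P.reshape(480,640,3)
E
python3 - <<'E'
from h import *
for n in("scene","side"):
    d=np.load(n+".npy",allow_pickle=True).item();P=cloud(d)
    print(n,"C",cam(d)[1].round(3))
    pts=dict(scene=[(299,355),(372,325),(432,300),(247,238),(311,236),(280,250),(280,262),(280,270),(280,277),(247,280),(314,280),(280,295),(347,235),(379,275),(293,185),(310,440)],side=[(400,230),(345,220),(297,210),(375,240),(330,270),(345,275),(355,225),(402,255),(312,245)])[n]
    for u,v in pts: print((u,v),P[v,u].round(3),d["color"][v,u])
    m=(P[...,0]>.3)&(P[...,0]<.75)&(abs(P[...,2]-.03)<.06)&(P[...,2]>.008)
    hsv=cv2.cvtColor(d["color"],cv2.COLOR_RGB2HSV)
    for nm,lo,hi,in(("g",45,80),("b",98,118)):
        k=m&(hsv[...,0]>lo)&(hsv[...,0]<hi)&(hsv[...,1]>110)
        if k.sum(): print(nm,k.sum(),np.nanmedian(P[k],0).round(3))
E
```

```text
scene C [ 0.245 -0.133  0.667]
(299, 355) [0.409 0.231 0.028] [215 207 194]
(372, 325) [0.538 0.226 0.031] [213 207 193]
(432, 300) [0.651 0.218 0.041] [211 204 192]
(247, 238) [0.424 0.479 0.058] [130 134 131]
(311, 236) [ 0.559  0.486 -0.   ] [121  97  77]
(280, 250) [0.47  0.434 0.047] [130 133 130]
(280, 262) [0.46  0.413 0.04 ] [132 136 133]
(280, 270) [0.453 0.399 0.035] [133 136 133]
(280, 277) [0.449 0.39  0.029] [132 134 131]
(247, 280) [0.393 0.408 0.03 ] [133 136 133]
(314, 280) [0.51  0.377 0.003] [158 125  95]
(280, 295) [0.434 0.359 0.02 ] [48 49 49]
(347, 235) [0.608 0.43  0.029] [209 108  52]
(379, 275) [0.608 0.315 0.028] [212 179  73]
(293, 185) [0.582 0.619 0.028] [101  51 124]
(310, 440) [0.359 0.093 0.054] [37 35 35]
g 2 [0.393 0.217 0.028]
b 1196 [0.408 1.133 0.033]
side C [0.2   1.357 0.457]
(400, 230) [0.408 0.252 0.029] [254 253 249]
(345, 220) [0.527 0.244 0.033] [241 244 243]
(297, 210) [0.638 0.237 0.04 ] [235 105  88]
(375, 240) [0.435 0.354 0.042] [134 130 124]
(330, 270) [0.49  0.456 0.016] [121 107  97]
(345, 275) [0.459 0.467 0.016] [121 110 100]
(355, 225) [0.481 0.332 0.059] [130 127 120]
(402, 255) [ 0.391  0.306 -0.002] [238 184 123]
(312, 245) [0.532 0.435 0.05 ] [129 110  95]
g 3 [ 0.698 -1.161  0.058]
b 31 [0.516 0.206 0.032]
```

```bash
python3 - <<'E'
from h import *
ims=[]
for n,(a,b,c,e),sc in(("scene",(225,225,325,315),6),("side",(295,205,415,295),6)):
    d=np.load(n+".npy",allow_pickle=True).item()
    ims.append(cv2.resize(d["color"][b:e,a:c],(0,0),fx=4 if n=="scene" else 3.3,fy=4 if n=="scene" else 3.3,interpolation=cv2.INTER_CUBIC))
    P=cloud(d);np.save(n+"P.npy",P)
h=min(i.shape[0] for i in ims)
cv2.imwrite("pics/rack.png",np.hstack([i[:h] for i in ims])[:,:800,::-1])
P=np.load("sceneP.npy");print("scene col 280");[print(v,P[v,280].round(3)) for v in range(236,306,4)]
P=np.load("sideP.npy")
for u in (350,380): print("side col",u);[print(v,P[v,u].round(3)) for v in range(222,292,4)]
E
```

```text
scene col 280
236 [0.48  0.456 0.059]
240 [0.477 0.451 0.054]
244 [0.474 0.443 0.053]
248 [0.47  0.435 0.051]
252 [0.467 0.429 0.048]
256 [0.464 0.423 0.044]
260 [0.461 0.416 0.041]
264 [0.458 0.41  0.039]
268 [0.455 0.402 0.038]
272 [0.451 0.394 0.036]
276 [0.449 0.39  0.031]
280 [0.446 0.383 0.029]
284 [0.429 0.342 0.07 ]
288 [0.43  0.345 0.056]
292 [0.433 0.354 0.034]
296 [0.435 0.362 0.014]
300 [0.433 0.358 0.008]
304 [0.432 0.355 0.001]
side col 350
222 [0.514 0.25  0.032]
226 [0.511 0.26  0.027]
230 [0.511 0.26  0.018]
234 [0.512 0.256 0.008]
238 [0.489 0.336 0.032]
242 [0.488 0.341 0.026]
246 [0.483 0.357 0.024]
250 [0.466 0.415 0.041]
254 [0.451 0.468 0.057]
258 [0.45  0.47  0.051]
262 [0.449 0.473 0.045]
266 [0.449 0.473 0.038]
270 [0.449 0.474 0.03 ]
274 [0.448 0.475 0.023]
278 [0.449 0.473 0.014]
282 [0.448 0.474 0.007]
286 [0.445 0.484 0.005]
290 [0.443 0.49  0.   ]
side col 380
222 [0.474 0.145 0.001]
226 [0.428 0.347 0.068]
230 [0.426 0.353 0.063]
234 [0.426 0.352 0.054]
238 [0.425 0.356 0.048]
242 [0.424 0.359 0.041]
246 [0.423 0.364 0.035]
250 [0.422 0.365 0.027]
254 [0.421 0.37  0.022]
258 [0.41  0.414 0.034]
262 [0.405 0.435 0.035]
266 [0.415 0.39  0.007]
270 [0.411 0.408 0.007]
274 [0.407 0.422 0.006]
278 [0.404 0.434 0.004]
282 [ 0.402  0.441 -0.   ]
286 [ 0.399  0.457 -0.   ]
290 [ 0.395  0.47  -0.001]
```

View pics/rack.png

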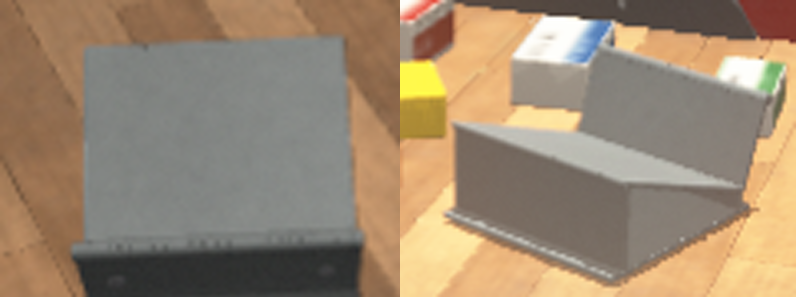

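The crops show that the deck rises away from the ledge (+y), with both flanks visible. In scene pixels the ledge top runs from about (244,286) to (315,285). Now I'll fit the planes and the carton tops.

```bash
cat > m.py <<'E'
from h import *
def fit(Q):
    for _ in range(6):
        c=Q.mean(0);n=np.linalg.svd(Q-c,full_matrices=False)[2][2];n*=np.sign(n[2]);Q=Q[abs((Q-c)@n)<.004]
    return n,c
for nme in("scene","side"):
    P=np.load(nme+"P.npy");d=np.load(nme+".npy",allow_pickle=True).item()
    # carton tops: connected component at top height near seed
    for c,z,seed in(("green",.028,(.409,.24)),("blue",.032,(.535,.235)),("red",.04,(.645,.227))):
        m=(abs(P[...,2]-z)<.006)&(np.hypot(P[...,0]-seed[0],P[...,1]-seed[1])<.07)
        sat=d["color"].max(2)>150 if c!="blue" else d["color"][...,2]>120
        m=m.astype(np.uint8)
        l,lab,st,ce=cv2.connectedComponentsWithStats(m)
        if l<2: print(c,"none");continue
        i=1+st[1:,4].argmax();v,u=np.where(lab==i)
        W=onplane(d,np.c_[u,v],z)[:,:2]
        (cx,cy),(w,h),a=cv2.minAreaRect((W*1000).astype(np.float32))
        print(nme,c,len(u),"ctr",round(cx,1),round(cy,1),"size",round(w,1),round(h,1),"ang",round(a,1))
P=np.load("sceneP.npy");D=P[242:279,252:308].reshape(-1,3);D=D[~np.isnan(D[:,0])]
n,c=fit(D);print("deck n",n.round(4),c.round(4),"tilt",np.degrees(np.arccos(n[2])))
P2=np.load("sideP.npy");L=np.vstack([P2[232:246,365:390].reshape(-1,3)])
nl,cl=fit(L);print("ledge n",nl.round(3),cl.round(4))
h=-n[:2]/np.linalg.norm(n[:2]);print("upslope az",np.degrees(np.arctan2(h[1],h[0])))
E
python3 m.py
```

```text
scene green 937 ctr 408.5 231.4 size 41.7 63.3 ang 2.6
scene blue 1405 ctr 532.1 217.2 size 53.3 87.7 ang 2.4
scene red 718 ctr 649.2 213.2 size 57.5 49.0 ang 84.9
side green 165 ctr 409.6 236.5 size 41.2 63.3 ang 3.2
side blue 382 ctr 533.8 230.1 size 52.1 105.5 ang 3.8
side red 283 ctr 649.9 216.7 size 85.8 52.2 ang 84.6
deck n [-0.1318 -0.3116  0.941 ] [0.4603 0.4165 0.042 ] tilt 19.774771807674405
ledge n [0.37  0.853 0.369] [0.4312 0.3551 0.0458]
upslope az 67.07594106068737
```

```bash
cat >> m.py <<'E'
print("-----")
from numpy.linalg import solve,norm
ex=np.array([0.392,0.920,0])*np.cos(np.radians(20));ex[2]=np.sin(np.radians(20))
az=np.radians(66.9);ex=np.array([np.cos(az)*np.cos(.349),np.sin(az)*np.cos(.349),np.sin(.349)])
ey=np.array([-np.sin(az),np.cos(az),0]);ez=np.cross(ex,ey)
for nme in("scene","side"):
    P=np.load(nme+"P.npy").reshape(-1,3);Q=P-c
    loc=np.c_[Q@ex,Q@ey,Q@ez]
    k=(abs(loc[:,2])<.005)&(abs(loc[:,0])<.1)&(abs(loc[:,1])<.09);dk=loc[k]
    print(nme,k.sum(),"x",np.percentile(dk[:,0],[.5,2,98,99.5]).round(4),"y",[np.percentile(dk[abs(dk[:,0]-.0)<.03][:,1],p).round(4) for p in(.5,2,98,99.5)],"z",np.median(dk[:,2]).round(4))
    k=(loc[:,2]>.012)&(loc[:,2]<.045)&(loc[:,0]<-.03)&(loc[:,0]>-.08)&(abs(loc[:,1])<.09)
    print(" ledge x",np.percentile(loc[k,0],[5,50,95]).round(4),"y",np.percentile(loc[k,1],[1,99]).round(4))
P=np.load("sceneP.npy").reshape(-1,3)
for x in np.arange(.38,.68,.03):
    k=(abs(P[:,0]-x)<.015)&(P[:,2]>.06)&(P[:,1]<.35);print(x.round(2),"machine ymax",P[k,1].max().round(3) if k.any() else None,end=" ")
E
python3 m.py | sed '1,/-----/d'
```

```text
scene 3360 x [-0.0676 -0.067   0.049   0.0512] y [np.float64(-0.0587), np.float64(-0.0569), np.float64(0.0581), np.float64(0.0599)] z 0.0
 ledge x [-0.0683 -0.0673 -0.0665] y [-0.0577  0.0592]
side 866 x [-0.0658 -0.0646  0.0539  0.0552] y [np.float64(-0.0589), np.float64(-0.0568), np.float64(0.0603), np.float64(0.0616)] z -0.0008
 ledge x [-0.0655 -0.0627 -0.0598] y [-0.0587  0.0598]
0.38 machine ymax 0.109 0.41 machine ymax 0.35 0.44 machine ymax 0.346 0.47 machine ymax 0.333 0.5 machine ymax 0.109 0.53 machine ymax 0.109 0.56 machine ymax 0.109 0.59 machine ymax 0.108 0.62 machine ymax 0.109 0.65 machine ymax 0.108 0.68 machine ymax 0.108
```

```bash
python3 -m crank '[[1,[0,0,0],0.12],[1,[0,0,0],0.12],[1,[0,0,0],0.12],[1,[0,0,0],0.12],[1,[0,0,0],0.12],[1,[0,0,0],0.12],[1,[0,0,0],0.12],[1,[0,0,0],0.12],[1,[0,0,0],0.12],[1,[0,0,0],0.098],[1,[0,0,0],0]]' 20
```

```text
clock: 1.02
ee_pos: [0.2329, 0.6332, 0.2307]
tcp_rot: [0.0, 0.693, 0.721, -0.0]
contact_force: [0.5, -1.1, -0.6]
grip_width: 0.0855
grasp_force: 0.0
```

```bash
python3 -m crank '[[1,[-3.28,2.17,0.62],0],[1,[-3.28,2.17,0.62],0],[1,[-3.28,2.17,0.62],0],[1,[-3.28,2.17,0.62],0],[1,[-3.28,2.17,0.62],0],[1,[-3.28,2.17,0.62],0],[1,[-3.28,2.17,0.62],0],[1,[-3.28,2.17,0.62],0],[1,[-3.28,2.17,0.62],0],[1,[-3.28,2.17,0.62],0],[1,[-3.28,2.17,0.62],0],[1,[-3.28,2.17,0.62],0],[1,[-3.28,2.17,0.62],0],[1,[0,0,0],0],[1,[0,0,0],0],[1,[0,0,0],0]]'
python3 - <<'E'
from h import *
T=pose();d=vision.get_image("wrist");d["T"]=T;np.save("w1.npy",d,allow_pickle=True)
print(T, np.array(d["tool_from_camera"]).round(3))
cv2.imwrite("pics/w1.png",d["color"][:,:,::-1])
E
```

```text
clock: 2.35
ee_pos: [0.5318, 0.2191, 0.1504]
tcp_rot: [-0.0, 0.692, 0.722, -0.0]
contact_force: [-0.6, -0.1, 0.2]
grip_width: 0.0853
grasp_force: 0.0
(array([[-4.15509740e-02,  9.99136048e-01, -8.21469831e-04],
       [ 9.99136254e-01,  4.15513768e-02,  4.79535955e-04],
       [ 5.13254861e-04, -8.00835104e-04, -9.99999548e-01]]), array([0.53179307, 0.21910224, 0.15043734])) [[ 0.    -0.955 -0.295  0.076]
 [ 1.     0.     0.     0.   ]
 [-0.    -0.295  0.955 -0.142]
 [ 0.     0.     0.     1.   ]]
```

View pics/w1.png

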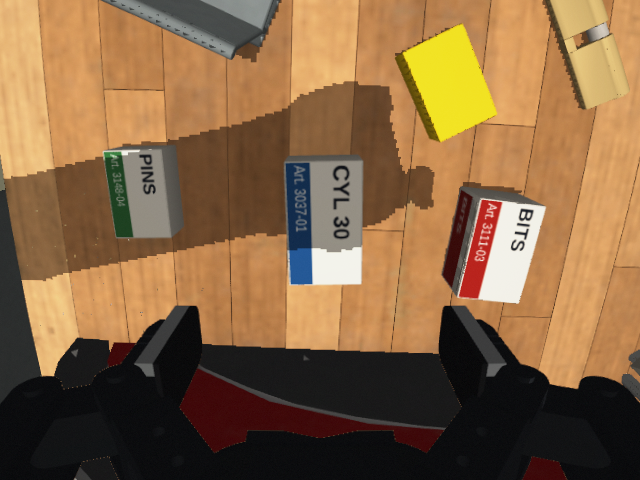

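The wrist view shows blue's top spanning (286,160)–(362,285), green's about (104,150)–(168,238), and red at (495,245). I'll refine the positions from this picture.

```bash
cat > wm.py <<'E'
from h import *
def top(d,T,z,seed,rad=.07,tol=.006):
    P=cloud(d,T);m=((abs(P[...,2]-z)<tol)&(np.hypot(P[...,0]-seed[0],P[...,1]-seed[1])<rad)).astype(np.uint8)
    m=cv2.morphologyEx(m,cv2.MORPH_OPEN,np.ones((3,3)))
    l,lab,st,_=cv2.connectedComponentsWithStats(m);i=1+st[1:,4].argmax();v,u=np.where(lab==i)
    r=cv2.minAreaRect((onplane(d,np.c_[u,v],z,T)[:,:2]*1000).astype(np.float32))
    return len(u),np.round(r[0],1),np.round(r[1],1),round(r[2],1)
E
python3 - <<'E'
from wm import *
d=np.load("w1.npy",allow_pickle=True).item();T=d["T"]
print(top(d,T,.032,(.532,.218)));print(top(d,T,.028,(.409,.233)));print(top(d,T,.04,(.649,.213)))
E
```

```text
(9362, array([534.3, 220.1]), array([49.5, 84.7]), 3.5)
(5371, array([411.1, 235. ]), array([42., 60.]), 2.7)
(6899, array([649.9, 208.6]), array([70.8, 47.4]), 85.5)
```

```bash
python3 -m crank '[[1,[0.1,0.25,0],-0.02],[1,[0,0,3.5],0],[1,[0,0,3.5],0],[1,[0,0,3.5],0],[1,[0,0,2.8],0],[1,[0,0,1.5],0],[1,[0,0,0],0],[0,[0,0,0],0],[0,[0,0,0],0],[0,[0,0,0],0],[0,[0,0,0],0],[0,[0,0,0],0],[0,[0,0,0],0],[0,[0,0,0],0],[0,[0,0,0],0]]' 25
```

```text
clock: 3.65
ee_pos: [0.5358, 0.2207, 0.0045]
tcp_rot: [0.0, 0.685, 0.728, 0.002]
contact_force: [0.2, -0.0, 6.5]
grip_width: 0.049
grasp_force: 27.8
```

```bash
python3 -m crank '[[0,[0,0,-1],0],[0,[0,0,-3.3],0],[0,[0,0,-3.3],0],[0,[0,0,-3.3],0],[0,[0,0,-3.3],0],[0,[0,0,0],0.11],[0,[0,0,0],0.11],[0,[0,0,0],0.11],[0,[0,0,0],0.12],[0,[0,0,0],0],[0,[0,0,0],0]]'
python3 - <<'E'
from h import *
T=pose();d=vision.get_image("wrist");d["T"]=T;np.save("w2.npy",d,allow_pickle=True)
print(T)
P=cloud(d,T)
Q=(P-T[1])@T[0]   # tool frame
hsv=cv2.cvtColor(d["color"],cv2.COLOR_RGB2HSV)
m=(abs(Q[...,1])<.0225)&(abs(Q[...,0])<.07)&(Q[...,2]>-.05)&(Q[...,2]<.05)
x=Q[m];print(len(x),np.nanpercentile(x,[2,50,98],axis=0).round(4))
# height profile along tool x
for a in np.arange(-.05,.05,.01):
    k=x[abs(x[:,0]-a)<.004];print(a.round(2),len(k),np.median(k[:,2]).round(4) if len(k) else "")
E
```

```text
clock: 4.57
ee_pos: [0.5344, 0.2197, 0.1451]
tcp_rot: [0.0, 0.83, 0.558, 0.0]
contact_force: [-0.1, 0.0, -0.7]
grip_width: 0.0499
grasp_force: 26.9
(array([[ 3.77386803e-01,  9.26055708e-01,  1.60986820e-04],
       [ 9.26055715e-01, -3.77386816e-01,  6.08994870e-05],
       [ 1.17150621e-04,  1.26100102e-04, -9.99999985e-01]]), array([0.53435258, 0.21973314, 0.1451285 ]))
32178 [[-0.0303 -0.0216 -0.0285]
 [ 0.0138 -0.0001 -0.0273]
 [ 0.0415  0.0216 -0.0039]]
-0.05 0 
-0.04 0 
-0.03 1889 -0.0274
-0.02 2541 -0.0274
-0.01 2741 -0.0274
0.0 2963 -0.0274
0.01 3251 -0.0274
0.02 3469 -0.0273
0.03 3758 -0.0273
0.04 6075 -0.0248
```

```bash
python3 -m crank '[[0,[2.15,-2.41,0],0],[0,[2.15,-2.41,0],0],[0,[2.15,-2.41,0],0],[0,[2.15,-2.41,0],0],[0,[2.15,-2.41,0],0],[0,[2.15,-2.41,0],0],[0,[0,0,0],0.015],[0,[0,0,2.5],0],[0,[0,0,2.5],0],[0,[0,0,2.0],0],[0,[0,0,1],0],[0,[0,0,0],0],[0,[0,0,0],0],[0,[0,0,0],0]]' 20
python3 - <<'E'
from h import *
T=pose();d=vision.get_image("side");np.save("s3.npy",d,allow_pickle=True);print(T)
w=vision.get_image("wrist")
a=cv2.resize(d["color"][190:300,280:430],(400,293),interpolation=cv2.INTER_CUBIC)
b=cv2.resize(w["color"],(400,300))[:293]
cv2.imwrite("pics/s3.png",np.hstack([a,b])[:,:,::-1])
E
```

```text
clock: 5.78
ee_pos: [0.4509, 0.3946, 0.066]
tcp_rot: [-0.0, 0.835, 0.551, 0.001]
contact_force: [0.7, 0.5, -1.1]
grip_width: 0.0494
grasp_force: 26.9
(array([[ 3.93886103e-01,  9.19157815e-01,  1.62767699e-03],
       [ 9.19156534e-01, -3.93888628e-01,  1.73602189e-03],
       [ 2.23680154e-03,  8.12295045e-04, -9.99997168e-01]]), array([0.45087369, 0.3945627 , 0.06598873]))
```

View pics/s3.png

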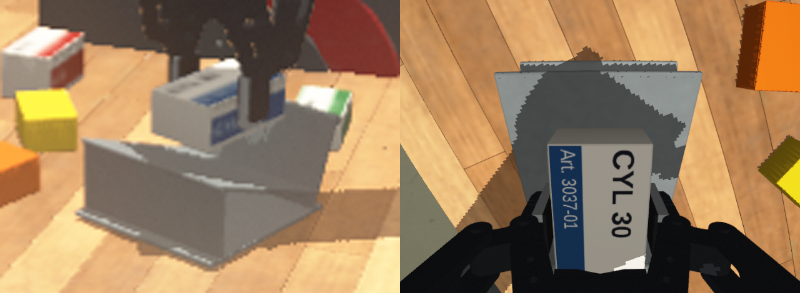

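The carton is held level above the deck and roughly centred. I'll check the deck position from this close view, then press down.

```bash
cat > rk.py <<'E'
from h import *
az=np.radians(66.9);ex=np.array([np.cos(az)*np.cos(.349),np.sin(az)*np.cos(.349),np.sin(.349)])
ey=np.array([-np.sin(az),np.cos(az),0]);ez=np.cross(ex,ey);O=np.array([.436,.3625,.0205])
def loc(P): return (P-O)@np.c_[ex,ey,ez]
E
cat > dk.py <<'E'
from rk import *
T=pose();d=vision.get_image("wrist");L=loc(cloud(d,T));
m=(abs(L[...,2])<.008)&(L[...,0]>.03)&(L[...,0]<.15)&(abs(L[...,1])<.09)
m=cv2.morphologyEx(m.astype(np.uint8),cv2.MORPH_OPEN,np.ones((3,3)))>0
Q=L[m];print("deck z med",np.median(Q[:,2]).round(4),"x max",np.percentile(Q[:,0],[98,99.5]).round(4))
for x in(.095,.105):
    k=Q[abs(Q[:,0]-x)<.004];print(x,len(k),"y",np.percentile(k[:,1],[.5,99.5]).round(4),"z",np.median(k[:,2]).round(4))
print("tool in rack",loc(T[1]).round(4))
E
python3 dk.py
```

```text
deck z med -0.0008 x max [0.1145 0.1149]
0.095 5857 y [-0.0587  0.0588] z -0.0007
0.105 6535 y [-0.0588  0.0588] z -0.0007
tool in rack [ 0.0489 -0.001   0.0308]
```

```bash
python3 -m crank '[[0,[0,0,0.6],0],[0,[0,0,0.5],0],[0,[0,0,0.3],0],[0,[0,0,0.3],0],[0,[0,0,0.2],0],[0,[0,0,0.2],0],[0,[0,0,0],0]]' 20; python3 - <<'E'
from rk import *
d=vision.get_image("side");T=pose();w=vision.get_image("wrist")
L=loc(cloud(w,T));v,u=140*480//480,0
hsv=None
a=cv2.resize(d["color"][190:300,280:430],(400,293),interpolation=cv2.INTER_CUBIC)
b=cv2.resize(w["color"],(400,300))[:293]
cv2.imwrite("pics/s4.png",np.hstack([a,b])[:,:,::-1])
k=(abs(L[...,1])<.022)&(L[...,2]>.02)&(L[...,2]<.07)&(L[...,0]<.11)
for x in np.arange(0,.11,.01):
    q=L[k&(abs(L[...,0]-x)<.003)];print(x.round(2),len(q),np.median(q[:,2]).round(4) if len(q) else "")
E
```

```text
clock: 6.52
ee_pos: [0.4505, 0.3941, 0.0463]
tcp_rot: [-0.001, 0.835, 0.55, 0.0]
contact_force: [-4.4, -4.8, 20.0]
grip_width: 0.0496
grasp_force: 31.3
0.0 0 
0.01 0 
0.02 1104 0.0478
0.03 1692 0.0455
0.04 1880 0.0429
0.05 2097 0.0403
0.06 2359 0.0378
0.07 2594 0.0352
0.08 3004 0.0326
0.09 3642 0.0287
0.1 0
```

```bash
cat > sl.py <<'E'
from rk import *
T=pose();w=vision.get_image("wrist");L=loc(cloud(w,T))
k=(abs(L[...,1])<.018)&(L[...,2]>.02)&(L[...,2]<.085)&(L[...,0]<.11)
Q=L[k];Q=Q[(Q[:,0]>.02)&(Q[:,0]<.075)];p=np.polyfit(Q[:,0],Q[:,2],1)
print("top angle deg",np.degrees(np.arctan(p[0])).round(2),"z at .0425",np.polyval(p,.0425).round(4),"tool",loc(T[1]).round(4))
q=L[k];print("x range",np.percentile(q[:,0],[.2,99.8]).round(4))
E
python3 -m crank '[[0,[0,0,0.2],0],[0,[0,0,0.2],0],[0,[0,0,0.2],0],[0,[0,0,0],0]]' 20;python3 sl.py
```

```text
clock: 6.95
ee_pos: [0.4514, 0.3945, 0.0405]
tcp_rot: [-0.001, 0.835, 0.55, 0.002]
contact_force: [-2.8, -4.4, 19.3]
grip_width: 0.0495
grasp_force: 33.7
top angle deg 2.17 z at .0425 0.0381 tool [ 0.0402 -0.0016  0.0067]
x range [0.0143 0.0888]
```

```bash
python3 - <<'E'
from rk import *
d=vision.get_image("side");T=pose();w=vision.get_image("wrist")
a=cv2.resize(d["color"][190:300,280:430],(400,293),interpolation=cv2.INTER_CUBIC)
b=cv2.resize(w["color"],(400,300))[:293]
cv2.imwrite("pics/s5.png",np.hstack([a,b])[:,:,::-1])
L=loc(cloud(w,T));k=(abs(L[...,1])<.015)&(L[...,2]>.01)&(L[...,2]<.09)&(L[...,0]<.12)
for x in np.arange(0,.12,.01):
    q=L[k&(abs(L[...,0]-x)<.003)];print(x.round(2),len(q),np.percentile(q[:,2],[10,50,90]).round(4) if len(q) else "")
E
```

```text
0.0 0 
0.01 15 [0.0414 0.0417 0.0421]
0.02 909 [0.0404 0.0411 0.0416]
0.03 1065 [0.0389 0.0395 0.0402]
0.04 1153 [0.0374 0.0381 0.0387]
0.05 1338 [0.0359 0.0365 0.0372]
0.06 1518 [0.0344 0.0351 0.0358]
0.07 1720 [0.0328 0.0336 0.0343]
0.08 6286 [0.0318 0.0782 0.0825]
0.09 3110 [0.0227 0.0292 0.0868]
0.1 0 
0.11 0
```

View pics/s5.png

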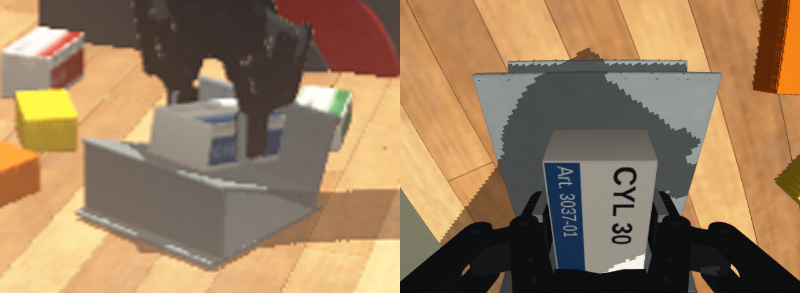

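```bash
sed -i 's/L\[...,2\]<.085/L[...,2]<.05/' sl.py; python3 -m crank '[[0,[0,0,0.15],0],[0,[0,0,0.15],0],[0,[0,0,0.1],0],[0,[0,0,0],0]]' 20;python3 sl.py
```

```text
clock: 7.43
ee_pos: [0.4517, 0.3945, 0.0363]
tcp_rot: [-0.0, 0.835, 0.55, 0.002]
contact_force: [-2.9, -4.4, 16.2]
grip_width: 0.0494
grasp_force: 35.1
top angle deg -3.87 z at .0425 0.0342 tool [ 0.0389 -0.0019  0.0026]
x range [0.0095 0.0872]
```

```bash
python3 -m crank '[[0,[0,0,0.15],0],[0,[0,0,0.1],0],[0,[-0.15,-0.1,0.05],0],[0,[-0.15,0,0.05],0],[0,[0,0,0],0]]' 20;python3 sl.py
```

```text
clock: 7.9
ee_pos: [0.4519, 0.3945, 0.0334]
tcp_rot: [-0.001, 0.835, 0.55, 0.005]
contact_force: [3.1, 0.7, 11.9]
grip_width: 0.0498
grasp_force: 35.6
top angle deg -0.62 z at .0425 0.0319 tool [ 0.0379 -0.002  -0.0001]
x range [0.006  0.0859]
```

```bash
python3 -m crank '[[1,[0,0,0],0],[1,[0,0,0],0],[1,[0,0,0],0],[1,[0,0,0],0],[1,[0,0,-2],0],[1,[0,0,-3.5],0],[1,[0,0,-3.5],0],[1,[0,0,-2.5],0],[1,[4,0,0],0],[1,[1,0,0],0],[0,[0,0,0],0],[0,[0,0,0],0],[0,[0,0,0],0],[0,[0,0,0],0],[0,[0,0,0],0]]' 20
cat > bx.py <<'E'
from rk import *
import sys
def rect(z,tol=.005,which="wrist"):
    T=pose();w=vision.get_image(which);P=cloud(w,T if which=="wrist" else None);L=loc(P)
    m=(abs(L[...,2]-z)<tol)&(abs(L[...,1])<.05)&(L[...,0]>.004)&(L[...,0]<.11)
    m=cv2.morphologyEx(m.astype(np.uint8),cv2.MORPH_OPEN,np.ones((5,5)))
    l,lab,st,_=cv2.connectedComponentsWithStats(m);i=1+st[1:,4].argmax();Q=L[lab==i]
    r=cv2.minAreaRect((Q[:,:2]*1000).astype(np.float32));A=np.c_[Q[:,:2],np.ones(len(Q))]
    p=np.linalg.lstsq(A,Q[:,2],rcond=None)[0]
    print(which,len(Q),"ctr",np.round(r[0],1),"size",np.round(r[1],1),"ang",round(r[2],1),"z",np.median(Q[:,2]).round(4),"tilt",np.degrees(p[:2]).round(1),"x",np.percentile(Q[:,0],[.3,99.7]).round(4),"y",np.percentile(Q[:,1],[.3,99.7]).round(4))
    print("tool",loc(T[1]).round(4),T[1].round(4));return w
if __name__=="__main__":
    w=rect(float(sys.argv[1]));rect(float(sys.argv[1]),which="side");cv2.imwrite(sys.argv[2],w["color"][:,:,::-1])
E
python3 bx.py .032 pics/w6.png
```

```text
clock: 9.2
ee_pos: [0.4672, 0.4364, 0.1447]
tcp_rot: [0.0, 0.835, 0.55, -0.001]
contact_force: [0.1, -0.4, 0.1]
grip_width: 0.0253
grasp_force: 0.0
wrist 6632 ctr [45.1 -1.5] size [50.  81.9] ang 89.7 z 0.0313 tilt [-0.5  0.1] x [0.0048 0.0856] y [-0.0259  0.0227]
tool [0.1179 0.0003 0.0892] [0.4672 0.4364 0.1447]
side 148 ctr [48.7 -0.5] size [89.7 45.8] ang 18.0 z 0.0312 tilt [-1.1 -2. ] x [0.0049 0.0887] y [-0.0279  0.0232]
tool [0.1182 0.0003 0.0893] [0.4673 0.4367 0.1449]
```

View pics/w6.png

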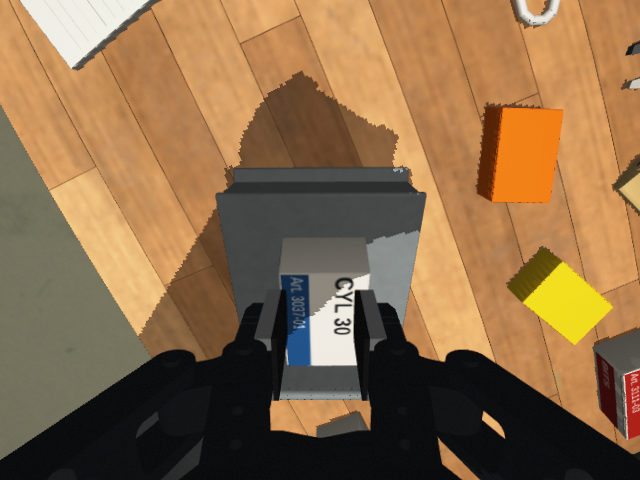

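```bash
python3 -m crank '[[0,[1.5,0.1,0],0],[0,[0,0,3.5],0],[0,[0,0,3.5],0],[0,[0,0,1.1],0],[0,[-0.35,0,0.13],0],[0,[-0.2,0,0.07],0],[0,[-0.1,0,0.04],0],[0,[0,0,0],0],[0,[0,0,0],0]]' 20;
python3 -m crank '[[0,[-0.1,0,0.03],0],[0,[-0.1,0,0.03],0],[0,[0,0,0],0]]'; python3 bx.py .032 pics/w7.png
```

```text
clock: 10.05
ee_pos: [0.4727, 0.4457, 0.0637]
tcp_rot: [-0.0, 0.835, 0.55, 0.002]
contact_force: [-0.2, 0.1, 0.6]
grip_width: 0.0006
grasp_force: 0.0
clock: 10.3
ee_pos: [0.471, 0.4432, 0.0616]
tcp_rot: [-0.0, 0.835, 0.55, 0.0]
contact_force: [-1.1, -0.9, 0.2]
grip_width: 0.0002
grasp_force: 0.0
wrist 489 ctr [57.7 -0.2] size [30.6  6.7] ang 0.5 z 0.0315 tilt [ 0.2 -0.1] x [0.0431 0.0727] y [-0.0037  0.003 ]
tool [ 0.0967 -0.0005  0.0086] [0.471  0.4432 0.0616]
side 149 ctr [53.6  2.5] size [107.7  40.6] ang 30.2 z 0.0313 tilt [ 0.9 -3.2] x [0.0061 0.1085] y [-0.0277  0.024 ]
tool [ 0.0967 -0.0005  0.0084] [0.471  0.4432 0.0615]
```

```bash
for i in 1; do python3 -m crank '[[0,[-0.1,0,0.03],0],[0,[0,0,0],0]]'; python3 -m crank '[[0,[-0.1,0,0.03],0],[0,[0,0,0],0]]'; done | grep -E "ee_pos|contact"
```

```text
ee_pos: [0.4704, 0.4421, 0.0608]
contact_force: [0.4, 0.5, -1.4]
ee_pos: [0.4701, 0.4412, 0.0605]
contact_force: [-0.1, 0.7, 0.2]
```

```bash
for i in 1; do python3 -m crank '[[0,[-0.1,0,0.03],0],[0,[0,0,0],0]]'; python3 -m crank '[[0,[-0.1,0,0.03],0],[0,[0,0,0],0]]';  python3 -m crank '[[0,[-0.1,0,0.03],0],[0,[0,0,0],0]]'; done | grep -E "ee_pos|contact"
```

```text
ee_pos: [0.4699, 0.4409, 0.0604]
contact_force: [0.7, 0.2, -0.1]
ee_pos: [0.4699, 0.4408, 0.0605]
contact_force: [1.5, 2.4, 0.4]
ee_pos: [0.4698, 0.4407, 0.0605]
contact_force: [0.9, 5.7, 1.0]
```

```bash
python3 -m crank '[[0,[0.8,0,-0.3],0],[0,[0,0,-3.5],0],[0,[0,0,-3.5],0],[1,[0,0,-2.2],0],[1,[0,0,0],-0.113],[1,[0,0,0],-0.113],[1,[0,0,0],-0.113],[1,[0,0,0],-0.113],[1,[-3.5,-1.2,0],0],[1,[-3.5,-1.2,0],0],[1,[-3.5,-1.2,0],0],[1,[-3.5,-1.2,0],0],[1,[-3.5,-1.2,0],0],[1,[-3.5,-1.2,0],0],[1,[0,0,0],0],[1,[0,0,0],0]]' 20; python3 - <<'E'
from wm import *
T=pose();d=vision.get_image("wrist")
n,c,s,a=top(d,T,.028,(.411,.235));print(n,c,s,a,T[1],"yaz",np.degrees(np.arctan2(T[0][1,1],T[0][0,1])))
e=np.r_[c/1000,.028]-T[1];print("tool shift cm",(T[0].T@e*100).round(2))
E
```

```text
clock: 12.57
ee_pos: [0.4094, 0.2303, 0.1547]
tcp_rot: [-0.0, 0.692, 0.722, -0.001]
contact_force: [0.8, 1.4, 0.7]
grip_width: 0.0856
grasp_force: 0.0
5075 [409.3 235.1] [40.1 59.6] 2.5 [0.40935566 0.23029115 0.15474803] yaz 2.4753626303049923
tool shift cm [ 0.49  0.04 12.67]
```

```bash
python3 -m crank '[[1,[0.49,0.04,0],0],[1,[0,0,3.5],0],[1,[0,0,3.5],0],[1,[0,0,3.5],0],[1,[0,0,2.8],0],[1,[0,0,1.6],0],[1,[0,0,0],0],[0,[0,0,0],0],[0,[0,0,0],0],[0,[0,0,0],0],[0,[0,0,0],0],[0,[0,0,0],0],[0,[0,0,0],0],[0,[0,0,0],0],[0,[0,0,0],0]]' 22
python3 -m crank '[[0,[0,0,-1],0],[0,[0,0,-3.3],0],[0,[0,0,-3.3],0],[0,[0,0,-3.3],0],[0,[0,0,-4],0],[0,[0,0,0],0.113],[0,[0,0,0],0.113],[0,[0,0,0],0.113],[0,[0,0,0],0.11],[0,[0,0,0],0],[0,[0,0,0],0]]'
python3 - <<'E'
from rk import *
T=pose();d=vision.get_image("wrist");Q=(cloud(d,T)-T[1])@T[0]
x=Q[(abs(Q[...,1])<.0175)&(abs(Q[...,0])<.06)&(Q[...,2]>-.04)&(Q[...,2]<.03)]
for a in np.arange(-.04,.05,.01):
    k=x[abs(x[:,0]-a)<.003];print(a.round(2),len(k),np.median(k[:,2]).round(4) if len(k) else "")
t=x[abs(x[:,2]-np.median(x[:,2]))<.002];print("top x",np.percentile(t[:,0],[.3,99.7]).round(4),np.median(x[:,2]))
yaz=np.degrees(np.arctan2(T[0][1,0],T[0][0,0]));print("xaz",yaz,T[1])
E
```

```text
clock: 13.87
ee_pos: [0.4111, 0.2387, 0.007]
tcp_rot: [-0.0, 0.69, 0.724, 0.001]
contact_force: [-0.4, 1.1, 7.4]
grip_width: 0.0398
grasp_force: 23.7
clock: 14.78
ee_pos: [0.4099, 0.2376, 0.155]
tcp_rot: [-0.0, 0.833, 0.553, 0.0]
contact_force: [0.5, -0.5, -1.9]
grip_width: 0.0394
grasp_force: 22.9
-0.04 0 
-0.03 1280 -0.0209
-0.02 1358 -0.0209
-0.01 1484 -0.0209
0.0 1609 -0.0209
0.01 1726 -0.0209
0.02 1879 -0.0209
0.03 0 
0.04 0 
top x [-0.0344  0.0257] -0.020748112853844727
xaz 67.12908519138355 [0.40993147 0.23755613 0.15504201]
```

```bash
python3 -m crank '[[0,[2.96,-0.45,0],0],[0,[2.96,-0.45,0],0],[0,[2.96,-0.45,0],0],[0,[2.96,-0.45,0],0],[0,[2.96,-0.45,0],0],[0,[0,0,0],0],[0,[0,0,2.5],0],[0,[0,0,2.5],0],[0,[0,0,1.5],0],[0,[0,0,0.4],0],[0,[0,0,0],0],[0,[0,0,0],0],[0,[0,0,0],0]]' 20
cat > gr.py <<'E'
from rk import *
T=pose();w=vision.get_image("wrist");L=loc(cloud(w,T));Q=(cloud(w,T)-T[1])@T[0]
k=(abs(Q[...,1])<.0165)&(Q[...,2]>-.04)&(Q[...,2]<.01)&(abs(Q[...,0])<.05)&(L[...,2]>.045)
q=L[k];p=np.polyfit(*q[(q[:,0]<.045)][:,[0,2]].T,1)
print("tool rack",loc(T[1]).round(4),"h",(loc(T[1])@[.94,0,-.342]).round(4),"ang",np.degrees(np.arctan(p[0])).round(1),"z(.03)",np.polyval(p,.03).round(4))
for x in np.arange(0,.08,.01):
    r=q[abs(q[:,0]-x)<.003];print(x.round(2),len(r),np.median(r[:,2]).round(4) if len(r) else "",end="; ")
m=(abs(L[...,2]-.032)<.004)&(L[...,0]>.07)&(L[...,0]<.09)&(abs(L[...,1])<.04);b=L[m]
print("\nblue x max",np.percentile(b[:,0],99).round(4),"y",np.percentile(b[:,1],[1,99]).round(4),"z",np.median(b[:,2]).round(4))
k=(Q[...,2]>-.03)&(abs(L[...,2]-np.polyval(p,L[...,0]))<.002)&(abs(L[...,1])<.03)&(L[...,2]>.045);print("green y",np.percentile(L[k][:,1],[1,99]).round(4),"x",np.percentile(L[k][:,0],[.5,99.5]).round(4))
E
python3 gr.py
```

```text
clock: 15.92
ee_pos: [0.4483, 0.3833, 0.087]
tcp_rot: [-0.0, 0.834, 0.552, 0.001]
contact_force: [-1.1, 0.1, -1.6]
grip_width: 0.0395
grasp_force: 22.9
tool rack [ 0.0452 -0.0032  0.0544] h 0.0239 ang -19.6 z(.03) 0.082
0.0 0 ; 0.01 0 ; 0.02 619 0.085; 0.03 1363 0.082; 0.04 1458 0.0784; 0.05 1565 0.0748; 0.06 1710 0.0712; 0.07 2956 0.0668; 
blue x max 0.0853 y [-0.026   0.0224] z 0.0313
green y [-0.0229  0.0173] x [0.0201 0.0762]
```

```bash
python3 -m crank '[[0,[0,-0.12,0.4],0],[0,[0,0,0.3],0],[0,[0,0,0.2],0],[0,[0,0,0.15],0],[0,[0,0,0.15],0],[0,[0,0,0],0]]' 20; python3 gr.py
```

```text
clock: 16.47
ee_pos: [0.4459, 0.3824, 0.0749]
tcp_rot: [-0.0, 0.834, 0.552, -0.001]
contact_force: [-2.8, -4.3, 9.8]
grip_width: 0.0396
grasp_force: 25.2
tool rack [ 0.0394 -0.0013  0.0435] h 0.0222 ang -14.1 z(.03) 0.0684
0.0 0 ; 0.01 98 0.0723; 0.02 1121 0.071; 0.03 1240 0.0685; 0.04 1364 0.0659; 0.05 1524 0.0634; 0.06 1674 0.0609; 0.07 3003 0.0555; 
blue x max 0.0853 y [-0.026   0.0225] z 0.0313
green y [-0.0211  0.0191] x [0.0128 0.0705]
```

```bash
python3 -m crank '[[0,[0,0.03,0.2],0],[0,[0,0,0.2],0],[0,[0,0,0.15],0],[0,[0,0,0],0]]' 20; python3 gr.py
```

```text
clock: 16.85
ee_pos: [0.4455, 0.3815, 0.0692]
tcp_rot: [-0.0, 0.834, 0.552, -0.002]
contact_force: [-5.7, -5.2, 11.3]
grip_width: 0.0398
grasp_force: 27.4
tool rack [ 0.0366 -0.0013  0.0385] h 0.0212 ang -5.7 z(.03) 0.0628
0.0 0 ; 0.01 747 0.0647; 0.02 960 0.0637; 0.03 1073 0.0628; 0.04 1169 0.0617; 0.05 1393 0.0608; 0.06 1566 0.0598; 0.07 39 0.0584; 
blue x max 0.0854 y [-0.026   0.0225] z 0.0313
green y [-0.0212  0.0212] x [0.0079 0.0668]
```

```bash
python3 -m crank '[[0,[0,0,0.15],0],[0,[0,0,0.15],0],[0,[-0.15,0,0.06],0],[0,[-0.15,0,0.06],0],[0,[0,0,0],0]]' 20; python3 gr.py
```

```text
clock: 17.32
ee_pos: [0.4454, 0.381, 0.0659]
tcp_rot: [-0.001, 0.834, 0.552, 0.001]
contact_force: [-4.4, -2.3, 12.0]
grip_width: 0.0396
grasp_force: 28.8
tool rack [ 0.035  -0.0014  0.0356] h 0.0208 ang -0.7 z(.03) 0.0598
0.0 0 ; 0.01 744 0.0601; 0.02 840 0.0599; 0.03 988 0.0598; 0.04 1083 0.0596; 0.05 1298 0.0596; 0.06 1752 0.0593; 0.07 0 ; 
blue x max 0.0852 y [-0.0261  0.0224] z 0.0313
green y [-0.0213  0.022 ] x [0.0051 0.0581]
```

```bash
python3 -m crank '[[0,[-0.15,0,0.03],0],[0,[-0.15,0,0.03],0],[0,[-0.15,0,0.03],0],[0,[0,0,0],0]]' 20; python3 gr.py|head -2;  python3 -m crank '[[0,[-0.15,0,0.03],0],[0,[-0.1,0,0.03],0],[0,[0,0,0],0]]' 20; python3 gr.py
```

```text
clock: 17.7
ee_pos: [0.4448, 0.3775, 0.0647]
tcp_rot: [-0.001, 0.834, 0.552, 0.002]
contact_force: [-0.5, -0.0, 6.1]
grip_width: 0.0394
grasp_force: 28.2
tool rack [ 0.0313 -0.0022  0.0356] h 0.0173 ang -0.6 z(.03) 0.0598
0.0 202 0.0599; 0.01 805 0.06; 0.02 859 0.0599; 0.03 1050 0.0598; 0.04 1162 0.0597; 0.05 1372 0.0596; 0.06 4254 0.0543; 0.07 0 ; 
clock: 18.0
ee_pos: [0.4448, 0.3775, 0.0646]
tcp_rot: [-0.001, 0.834, 0.552, 0.004]
contact_force: [1.2, 3.6, 4.7]
grip_width: 0.0393
grasp_force: 28.0
tool rack [ 0.0313 -0.0022  0.0356] h 0.0173 ang -0.5 z(.03) 0.0598
0.0 204 0.0599; 0.01 812 0.0599; 0.02 877 0.0599; 0.03 1039 0.0597; 0.04 1162 0.0597; 0.05 1365 0.0596; 0.06 4218 0.0543; 0.07 0 ; 
blue x max 0.0852 y [-0.026   0.0225] z 0.0313
green y [-0.022  0.022] x [0.0014 0.0546]
```

```bash
python3 -m crank '[[1,[0,0,0],0],[1,[0,0,0],0],[1,[0,0,0],0],[1,[0,0,0],0],[1,[0,0,-2],0],[1,[0,0,-3.5],0],[1,[0,0,-3.5],0],[1,[0,0,-2],0],[1,[3.5,0,0],0],[1,[2,0,0],0],[1,[0,0,0],0],[1,[0,0,0],0]]' 20
python3 bx.py .060 pics/w8.png; python3 bx.py .032 pics/w9.png
```

```text
clock: 19.05
ee_pos: [0.4638, 0.4248, 0.1717]
tcp_rot: [0.0, 0.834, 0.552, -0.001]
contact_force: [-0.2, -0.4, 0.4]
grip_width: 0.0851
grasp_force: 0.0
wrist 3994 ctr [32.6 -1.9] size [57.1 40. ] ang 0.0 z 0.0594 tilt [-0.9 -0.1] x [0.0046 0.0607] y [-0.0217  0.0178]
tool [ 0.1158 -0.0011  0.1188] [0.4638 0.4248 0.1717]
wrist 3387 ctr [65.2 -1.7] size [41.8 49.9] ang 0.1 z 0.0313 tilt [-3.3  0.1] x [0.0466 0.0856] y [-0.0265  0.023 ]
tool [ 0.1143 -0.0019  0.1193] [0.4639 0.423  0.1717]
side 212 ctr [46.6  2.4] size [83.  42.4] ang 1.8 z 0.0314 tilt [-2.7 -7.2] x [0.0056 0.0872] y [-0.018  0.024]
tool [ 0.1143 -0.002   0.1195] [0.4639 0.4229 0.1719]Traceback (most recent call last):
  File "bx.py", line 13, in <module>
    w=rect(float(sys.argv[1]));rect(float(sys.argv[1]),which="side");cv2.imwrite(sys.argv[2],w["color"][:,:,::-1])
                               ~~~~^^^^^^^^^^^^^^^^^^^^^^^^^^^^^^^^^
  File "bx.py", line 7, in rect
    l,lab,st,_=cv2.connectedComponentsWithStats(m);i=1+st[1:,4].argmax();Q=L[lab==i]
                                                       ~~~~~~~~~~~~~~~^^
ValueError: attempt to get argmax of an empty sequence
```

View pics/w9.png

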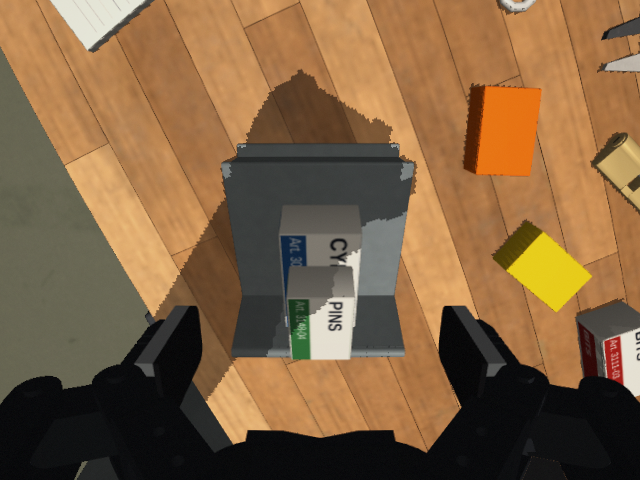

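The picture shows green at (320,315) lying centred on blue at (320,235), with both ends at the ledge and the gripper clear. Handing in.

```bash
python3 -c "
from rig import bot
print(bot.finish_job())"
```

```text
the job is handed in; nothing more can be done
None
```

The job is handed in at about 19 s on the clock: the blue carton lies flat on the rack, about 2 mm off mid-width, and the green one lies flat and centred on it, both with a short end measured within about 1 mm of the ledge; the red carton was not touched.

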